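# Seat the printed socket and torque its clamp screw to the click

### The job

Slide the cream tapered socket along the blue nest's channel until it is fully home against the end stop, keeping it upright on the bench. Then pull the black grip of the click wrench clockwise (seen from above) until its hinge clearly breaks over, stop there without over-tightening, and let the handle go so that it springs straight. Leave the socket home and do not disturb the jar, bin and can.

Things in the scene. Friction and masses are not known exactly. Their poses are not given: they have to be found in the camera images.
- home (a point): point in the blue nest, 40 mm above the bench, where the socket's middle is when fully home. Axes: x along the channel to the end stop, y to its left, z up. Channel 88 mm wide, floor is the bench, slippery rails 30 mm high (right one partly 21 mm), straight from x = -85 mm to the stop face at x = +40 mm (45 mm high); its mouth flares out back to x = -120 mm.
- nest: blue printed nest, fixed to the bench, placed and turned anew each time; origin and axes as home but on the bench surface. At its right (y = -64 to -126 mm, x = -58 to +28 mm) a blue block 50 mm high carries bolt and wrench. An aluminium jaw in the right rail, 24 to 46 mm above the bench, creeps up to the socket as the bolt turns (20 mm per rad).
- socket_mid (a point): centre (40 mm above the bench) of the loose cream tapered socket, 80 mm tall, 0.2 to 0.45 kg: a round foot 80 mm in diameter and 18 mm high, above it a cone 68 mm wide narrowing to 52 mm at the top. It starts upright on the bench in the channel's flared mouth, 100 to 130 mm short of home. Pushed low on its foot it slides upright.
- bolt_axis (a point): point on the vertical bolt axis in the mid-plane of the wrench, 75 mm above the bench, at the centre of the wrench's round steel head (38 mm diameter, top 91 mm above the bench). Fixed at x = -30, y = -95 mm in the frame of home. The wrench stays on the bolt.
- grip (a point): centre of the wrench's black grip (28 mm diameter, 80 mm long, an orange band near each end), level, 75 mm above the bench, free below; 155 mm from the bolt axis when straight. Its -y axis points away from the bolt; pulling clockwise moves it to its own -x. With the bolt at 0 the handle points to -y of home. A sideways pull of about 12 N at mid-grip breaks it over.
- nut (a joint): angle of bolt and wrench head, rad, growing clockwise seen from above; starts at 0 to 0.15. Resists with 1.2 N m friction plus 1.6 N m per rad and stays where left; pulled at mid-grip, the wrench breaks over at about 0.45 to 0.52. Past 0.72 the bolt is over-tightened.
- wrench (a joint): fold of the handle at its hinge (35 mm from the bolt axis; a 19 mm steel tube leads from it to the grip), rad. 0 = straight; stays 0 until the set torque, then gives way to a stop at 0.22 with no more force while the bolt nearly stands still. Pulling on against the stop turns the bolt further. Springs back to 0 when let go.
- jar_mid (a point): bystander: middle of a white jar with a red lid, 60 mm diameter, 85 mm tall (42 mm above the bench)
- bin_mid (a point): bystander: middle of an open green bin, 120 x 90 x 50 mm (25 mm above the bench)
- can_mid (a point): bystander: middle of a can with a yellow band, 54 mm diameter, 110 mm tall (55 mm above the bench)
There are look-alikes about, which are no part of the job. Leave any purple look-alike of the part that bears socket_mid alone.

How it is judged (in metres and radians):
On the way, in this order (a step that is already met when the one before it is completed fails the run):
1. the socket is home against the end stop (within 5 mm), upright (x of socket_mid in the frame of home above -0.005 m and horizontal distance between socket_mid and home below 0.009 m and angle between socket_mid's own z axis and vertical below 0.1 rad), for 0.2 s.
2. the wrench breaks over (fold above 0.12 rad) with the bolt tight (value of joint wrench above 0.12 rad and value of joint nut above 0.36 rad), for 0.05 s.
At the end, for the whole second after the job is handed in: The socket stands upright on the bench within 5 mm of the end stop (and within 9 mm of its home point, seen from above), the bolt is tight (0.36 to 0.72 rad) and still, and the handle has sprung straight (fold below 0.04 rad) (all of step 1 and height (world z) of socket_mid below 0.045 m and value of joint nut between 0.36 and 0.72 rad and value of joint wrench below 0.04 rad and velocity of joint nut below 0.02 rad/s); the robot touches nothing.
It fails at once if the bolt is over-tightened (turned past 0.72 rad) (value of joint nut above 0.72 rad).
It fails at once if the wrench breaks over while the socket is not home (more than 10 mm away) (value of joint wrench above 0.1 rad and horizontal distance between socket_mid and home above 0.01 m).
It fails at once if the socket is tipped (over 0.35 rad) or lifted off the bench (over 20 mm) (angle between socket_mid's own z axis and vertical above 0.35 rad or height (world z) of socket_mid above 0.06 m).
It fails at once if the jar, bin or can is moved more than 30 mm (distance of any of jar_mid, bin_mid, can_mid from where it was at the start of the episode above 0.03 m).
It also fails if it takes over 58 s, if anything falls off the work surface, if the arm or the gripper's body presses on something with over 40 N, if the wrist force passes 120 N, or if a joint passes its speed limit or range.

### The arm

A 6-joint arm with a two-finger parallel gripper is mounted at the origin on the work surface. World frame = base frame: x ahead of the robot, y to its left, z up, the work surface at z = 0. Lengths are in m, angles in degrees, forces in N, time in s.
With the tool pointing down it reaches from about 0.275 to 0.725 m from the base axis. Payload 5.6 kg.
Tool frame: the origin (TCP) lies on the centre line of the jaws, within the pads' length; the fingertips stand 17 mm ahead of it and the grasp point (between the pads) lies 2 mm behind it (bot.tips_ahead is the distance from the TCP to the fingertips, in m); z points along the fingers, y is the line along which they close (so a half turn about z gives the same grasp; the last joint's range is limited). The gripper opens to 85 mm and grips with 20 to 120 N. Pads are 22 mm wide; open, the fingers measure 114 mm over their backs; the gripper's body (76 mm by 85 mm) begins 54 mm behind the grasp point. The pads swing forward as they close: fully open they stand 13 mm farther back than shut.
Start: joints at [-53.996, 14.616, 6.199, 0, -81.583, -16.306], TCP at [0.185, -0.518, 0.248] pointing down, gripper open.
Joint ranges: [-168.99, 168.99], [-69.2, 112.95], [-62.41, 85.93], [-164.36, 98.24], [-168.68, -3.75], [-174.98, 174.98]. Speed limits (degrees/s): [147.25, 147.25, 180, 180, 180, 180].

### API

Orientations are given as a 3x3 rotation matrix whose columns are the frame's x, y, z axes.
In Python, from bench import sensors, vision, workorder, spotter, bot gives the robot as it stands.
- The arm moves only by the tool apply_moves, never from a script. Its argument "plan" is one flat list of numbers, 4 for each row, row after row: the shift along the tool's x, y, z scaled (see below), then the turn about the tool's z scaled (see below). In form: [dx, dy, dz, yaw, dx, dy, dz, yaw, ...]. A call has 1 to 12 rows; each row is the pose to reach, as a shift and turn from the pose commanded when the call began, along the tool's axes at that moment, turning the shorter way round; what a row does not reach only later rows make up. The controller multiplies each number of a shift by 300 mm and each number of a turn by 2 pi rad. A row lasts 1/8 s, in which the tool goes at most 62.5 mm and 10.7 degrees, less where a joint would pass 70% of its speed; a pose out of reach is approached as far as the arm can. A call with a number of a shift or a turn outside -1 to 1 is refused whole. A call with a gripper value outside its range is refused whole. "jaw" is the closure in counts, from 0 (fully open) to 255 (shut), set as the call begins (left out, the last holds). The fingers move at their own pace and stop on an object; "grip_force" is the grip in N (left out, the last holds). Time passes only in rows, so rows that repeat a pose let the fingers close. It gives the time, the measured TCP pose, the force, the opening and the grip force at its end, in the units of the state.
- sensors.sense(): the state, without advancing time (a new reading comes with each control period).
- vision.grab_frame(name): name is "scene" or "top"; returns the picture (480x640x3 uint8, red, green, blue); there is no depth.
- vision.get_calibration(name): a dict with "fx", "fy", "cx", "cy" (pixels), "k1" (the pictures are not rectified: a ray, as slopes to the right and down, at radius r is drawn at 1 + k1 r^2 times it, then the intrinsics apply), "R" (3x3) and "t" (3): a world point X has camera coordinates R X + t. Camera axes: x right, y down, z forward; pixel columns grow to the right and rows downward; lengths in m; the calibration is good to about 2 mm. A picture is of the moment at which its call begins. get_calibration takes no time and is no camera call.
- workorder.sign_off(): hands the job in; it is judged then, once.
Trained networks look in the newest picture that a camera, given by its name, has taken for a name from the list of things; names that differ only in an ending like _2 or _b are one class to them, and where a whole thing is asked for, a point or a joint stands for the part that bears it (a point fixed in the world has none). Each returns a list of dicts, best first, with "confidence" (0 to 1); they miss things now and then, are a little off and sometimes report something else, mostly with a low value. They report only what shows in the picture. A call takes as long as a camera call. They do not tell look-alikes from the thing itself.
- spotter.find_in(camera, name): "pixel" ([row, column] in pixels, amid what is visible of it).
- spotter.spot_point(camera, name): "pixel" ([row, column] in pixels: a listed point, or the origin of a listed thing).
The state is a dict: "clock": time; "joint_pos": joint angles; "qvel": joint speeds; "tau": joint torques, N m; "position": TCP position; "eef_rot": TCP orientation; "contact_force": force on the tool from outside, world axes, zero at the start; "moment": the same for the moment, N m; "gripper_width": finger opening in m; "grip_force": force on a finger pad.
Only numpy, scipy, OpenCV 4.12 (cv2) and the standard library are available. Lean on these libraries where they do the work, as an engineer would, in place of code of your own. Each camera call takes 0.05 s, during which the arm holds its last target. There are 200 camera calls.

## Working session

There is one attempt and no reset: what is moved stays moved. The work goes in short steps, Python scripts to look and compute and a tool call to move; the robot and the scene stay as the last step left them, time stands still between calls to the robot, and variables do not carry over. Pictures are saved under pics/ and viewed, at most 10 in all, crops included, and the job is handed in when it is done.

Besides the shell and the picture viewer there is one more tool, called after "Call:" as name(argument=value, ...) on one line, values as JSON. apply_moves: Moves the arm, as the interface text tells. Its arguments: {"type":"object","properties":{"plan":{"type":"array"},"jaw":{"type":"number"},"grip_force":{"type":"number"}},"required":["plan"]}

```bash
mkdir -p pics && cat > h.py <<'E'
import numpy as np,cv2
from bench import sensors, vision, workorder, spotter, bot
def grab(c,fn=None):
    im=vision.grab_frame(c)
    if fn: cv2.imwrite('pics/'+fn,im[:,:,::-1])
    return im
def px2w(c,rc,z):
    k=vision.get_calibration(c); R=np.array(k['R']);t=np.array(k['t'])
    K=np.array([[k['fx'],0,k['cx']],[0,k['fy'],k['cy']],[0,0,1]])
    u=cv2.undistortPoints(np.array([[[rc[1],rc[0]]]],float),K,np.array([k['k1'],0,0,0,0.]))[0,0]
    d=R.T@np.array([u[0],u[1],1]);o=-R.T@t
    return o+d*(z-o[2])/d[2]
def w2px(c,X):
    k=vision.get_calibration(c); R=np.array(k['R']);t=np.array(k['t'])
    K=np.array([[k['fx'],0,k['cx']],[0,k['fy'],k['cy']],[0,0,1]])
    p=cv2.projectPoints(np.array([X],float),cv2.Rodrigues(R)[0],t,K,np.array([k['k1'],0,0,0,0.]))[0][0,0]
    return p[::-1]
E
python3 - <<'E'
from h import *
print(sensors.sense())
for c in('top','scene'):
    grab(c,c+'0.png')
    for n,z in(('home',.04),('socket_mid',.04),('bolt_axis',.075),('grip',.075),('jar_mid',.042),('bin_mid',.025),('can_mid',.055)):
        for d in spotter.spot_point(c,n)[:3]: print(c,n,round(d['confidence'],2),np.round(d['pixel']),px2w(c,d['pixel'],z).round(4))
E
```

```text
{'clock': 0.0, 'joint_pos': array([-5.39948808e+01,  1.46531883e+01,  6.12952958e+00, -2.68383242e-02,
       -8.15845558e+01, -1.63051992e+01]), 'qvel': array([-0.00249285,  0.06215282, -0.06795664, -0.01876522, -0.00013154,
       -0.04247895]), 'tau': array([ 1.05008139e-04, -3.86628735e+01,  2.37937689e+01,  5.36525533e+00,
       -6.09349343e-03, -9.14064941e-06]), 'position': array([ 0.18527942, -0.51734395,  0.24738754]), 'eef_rot': array([[-9.41494238e-01, -3.37028277e-01, -7.35423461e-04],
       [-3.37029068e-01,  9.41492520e-01,  1.80027475e-03],
       [ 8.56521908e-05,  1.94280739e-03, -9.99998109e-01]]), 'contact_force': array([ 0.74059001, -0.79530885,  0.53799725]), 'moment': array([-0.06576219,  0.05660722, -0.03537561]), 'grip_force': 0.0, 'gripper_width': 0.08528736664226368}
top home 0.87 [228. 267.] [0.5729 0.1795 0.04  ]
top socket_mid 0.98 [284. 212.] [0.4218 0.3316 0.04  ]
top socket_mid 0.71 [323. 253.] [0.3134 0.2203 0.04  ]
top socket_mid 0.68 [314. 305.] [0.3312 0.08   0.04  ]
top bolt_axis 0.69 [232. 296.] [0.55   0.0983 0.075 ]
top grip 0.56 [238. 357.] [ 0.5302 -0.0658  0.075 ]
top jar_mid 0.96 [190. 455.] [ 0.664  -0.3469  0.042 ]
top bin_mid 0.94 [265. 477.] [ 0.4545 -0.396   0.025 ]
top can_mid 0.69 [233. 188.] [0.562  0.3952 0.055 ]
scene home 0.7 [245. 393.] [0.5801 0.1823 0.04  ]
scene socket_mid 0.98 [160. 344.] [0.3045 0.2175 0.04  ]
scene socket_mid 0.72 [175. 403.] [0.4202 0.323  0.04  ]
scene socket_mid 0.64 [184. 308.] [0.3276 0.0959 0.04  ]
scene bolt_axis 0.9 [239. 352.] [0.5354 0.0957 0.075 ]
scene grip 0.74 [270. 286.] [ 0.5337 -0.0683  0.075 ]
scene jar_mid 0.71 [392. 192.] [ 0.6628 -0.3459  0.042 ]
scene bin_mid 0.56 [315. 135.] [ 0.4439 -0.3974  0.025 ]
scene can_mid 0.68 [199. 468.] [0.5683 0.4067 0.055 ]
scene can_mid 0.46 [250. 391.] [0.5943 0.1651 0.055 ]
```

View pics/top0.png

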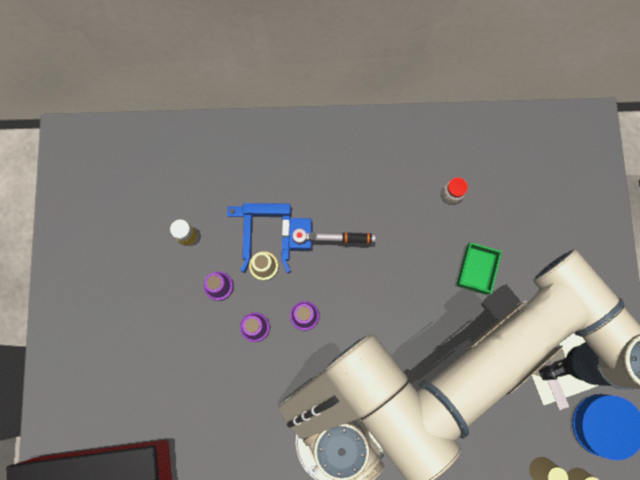

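View pics/scene0.png

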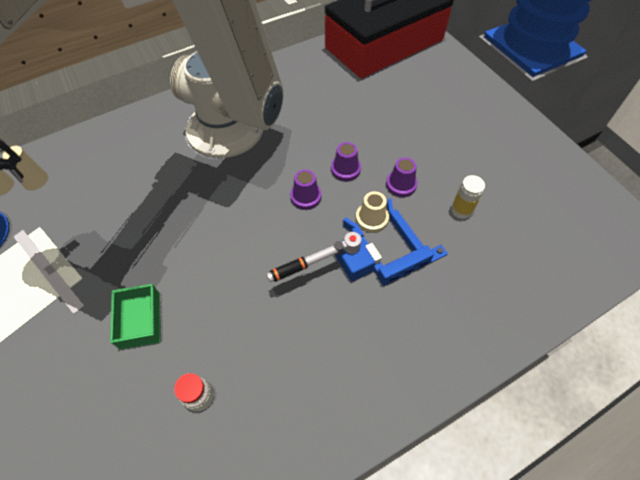

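Top: cream socket at about (row 263, col 264) in the mouth, with three purple look-alikes behind it. The nest opens toward the robot, its stop is on the far side, and the wrench grip is near (239, 357). I'll enlarge both views.

```bash
python3 - <<'E'
from h import *
a=cv2.imread('pics/top0.png')[190:290,220:390]; b=cv2.imread('pics/scene0.png')[180:290,260:460]
a=cv2.resize(a,None,fx=4.5,fy=4.5,interpolation=cv2.INTER_CUBIC); b=cv2.resize(b,None,fx=4,fy=4,interpolation=cv2.INTER_CUBIC)
cv2.imwrite('pics/a.png',a);cv2.imwrite('pics/b.png',b)
print(bot.tips_ahead,[x for x in dir(bot) if x[0]!='_'])
E
```

```text
0.017 ['PlanningError', 'tips_ahead']
```

View pics/a.png

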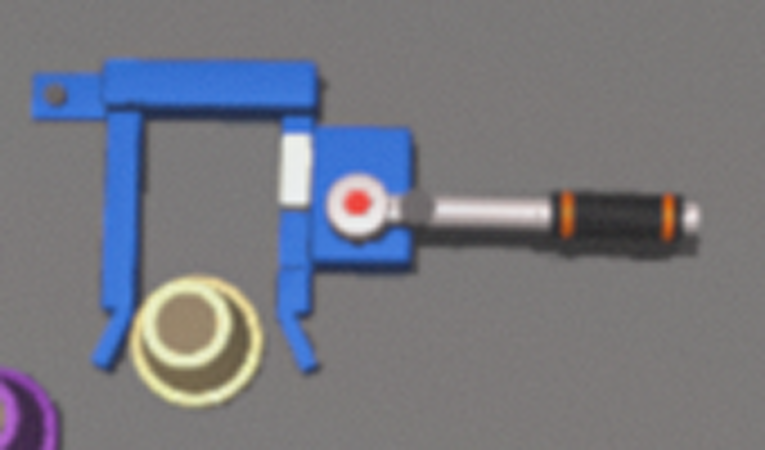

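View pics/b.png

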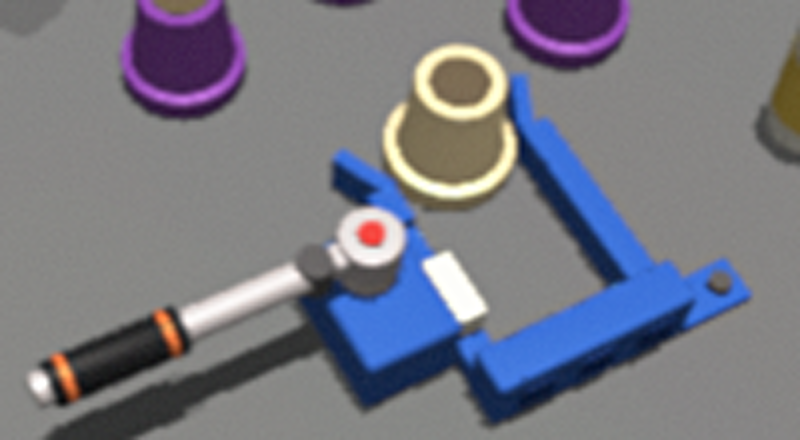

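```bash
python3 - <<'E'
from h import *
A=lambda x,y,z:px2w('top',(190+(y+.5)/4.5-.5,220+(x+.5)/4.5-.5),z)
B=lambda x,y,z:px2w('scene',(180+(y+.5)/4-.5,260+(x+.5)/4-.5),z)
for n,p in dict(bolt=A(358,204,.093),bolt_s=B(371,234,.093),gout=A(668,217,.08),gin=A(567,215,.08),goutS=B(64,378,.08),ginS=B(169,330,.08),
 stopL=A(105,109,.045),stopR=A(316,107,.045),stopLs=B(620,283,.045), stopbackL=A(104,62,.045),stopbackR=A(316,62,.045),
 railinT=A(142,115,.03),railinB=A(132,312,.03),railoutT=A(107,115,.03),railoutB=A(101,308,.03),
 rightB=A(279,310,.021),rightT=A(282,118,.03),blkTR=A(412,127,.05),blkBR=A(412,262,.05),blkTL=A(313,127,.05),blkBL=A(313,262,.05),
 blkS_low=B(370,374,.05),blkS_R=B(460,325,.05),
 foot=A(197,342,.018),rim=A(187,325,.08),rimS=B(460,82,.08),stopSL=B(672,262,.045),stopSR=B(480,346,.045)).items(): print(n,p.round(4))
E
```

```text
bolt [0.5389 0.0887 0.093 ]
bolt_s [0.5435 0.0907 0.093 ]
gout [ 0.5282 -0.0957  0.08  ]
gin [ 0.5312 -0.0355  0.08  ]
goutS [ 0.5327 -0.0929  0.08  ]
ginS [ 0.5348 -0.0307  0.08  ]
stopL [0.6137 0.2446 0.045 ]
stopR [0.611  0.1149 0.045 ]
stopLs [0.6181 0.2149 0.045 ]
stopbackL [0.6436 0.2451 0.045 ]
stopbackR [0.6396 0.1143 0.045 ]
railinT [0.613  0.2236 0.03  ]
railinB [0.4891 0.2306 0.03  ]
railoutT [0.6136 0.2453 0.03  ]
railoutB [0.4921 0.2496 0.03  ]
rightB [0.4892 0.1413 0.021 ]
rightT [0.6084 0.1368 0.03  ]
blkTR [0.5954 0.0561 0.05  ]
blkBR [0.5112 0.0583 0.05  ]
blkTL [0.5972 0.1167 0.05  ]
blkBL [0.513  0.1183 0.05  ]
blkS_low [0.5989 0.0589 0.05  ]
blkS_R [0.5977 0.1187 0.05  ]
foot [0.4713 0.1922 0.018 ]
rim [0.4714 0.1921 0.08  ]
rimS [0.4742 0.1957 0.08  ]
stopSL [0.6216 0.2491 0.045 ]
stopSR [0.6124 0.123  0.045 ]
```

```bash
cat >> h.py <<'E'
def mv(p,xdir=None):
    s=sensors.sense();R=np.array(s['eef_rot']);d=R.T@(np.array(p)-s['position'])/.3
    y=0
    if xdir is not None:
        v=R.T@np.array([*xdir,0]);y=np.arctan2(v[1],v[0])/(2*np.pi)
    print(np.r_[d,y].round(4).tolist())
E
python3 - <<'E'
from h import *
x=(-.9994,.035)
mv((.38,-.25,.25),x);mv((.39,.19,.25),x);mv((.392,.19,.06),x)
E
```

```text
[-0.9116, 0.6218, -0.0058, 0.0603]
[-1.4373, 1.9914, -0.0058, 0.0603]
[-1.4436, 1.9891, 0.6276, 0.0603]
```

Call:
apply_moves(plan=[-0.91,0.62,0,0.06,-0.91,0.62,0,0.06,-0.91,0.62,0,0.06,-0.91,0.62,0,0.06,-0.91,0.62,0,0.06,-0.91,0.62,0,0.06], jaw=255)

```text
clock: 1.55
position: [0.381, -0.2484, 0.2485]
eef_rot: [[-1.0, 0.031, 0.001], [0.031, 1.0, 0.0], [-0.001, 0.0, -1.0]]
contact_force: [0.1, -0.9, -0.1]
gripper_width: 0.0005
grip_force: 0.0
```

```bash
python3 - <<'E'
from h import *
x=(-.9994,.035)
mv((.39,.19,.25),x);mv((.39,.19,.06),x)
E
```

```text
[0.0149, 1.4616, -0.0048, 0.0007]
[0.0154, 1.4615, 0.6285, 0.0007]
```

Call:
apply_moves(plan=[0.01,0.95,0,0,0.01,0.95,0,0,0.01,0.95,0,0,0.01,0.95,0,0,0.01,0.95,0,0])

```text
clock: 2.17
position: [0.3859, 0.0367, 0.2486]
eef_rot: [[-1.0, 0.031, 0.001], [0.031, 1.0, 0.001], [-0.001, 0.001, -1.0]]
contact_force: [0.3, -0.1, 0.3]
gripper_width: -0.0002
grip_force: 0.0
```

Call:
apply_moves(plan=[0.005,0.51,0,0,0.005,0.51,0,0,0.005,0.51,0,0,0.005,0.51,0,0,0.005,0.51,0.2,0,0.005,0.51,0.4,0,0.005,0.51,0.6,0,0.005,0.51,0.63,0,0.005,0.51,0.63,0])

```text
clock: 3.3
position: [0.3907, 0.1874, 0.0606]
eef_rot: [[-0.999, 0.033, 0.001], [0.033, 0.999, 0.0], [-0.001, 0.0, -1.0]]
contact_force: [0.7, -0.8, 1.0]
gripper_width: -0.0
grip_force: 0.0
```

```bash
python3 - <<'E'
from h import *
x=(-.9994,.035)
s=sensors.sense();print(s['position'],s['contact_force'])
mv((.39,.19,.029),x)
for d in (.42,.47,.525): mv((d,.184+(.574-d)*.035,.029),x)
im=grab('scene'); a=cv2.resize(im[90:290,260:460],None,fx=3,fy=3,interpolation=cv2.INTER_CUBIC);cv2.imwrite('pics/c.png',a[:,:,::-1])
E
```

```text
[0.39074936 0.18735375 0.0606456 ] [ 0.68900492 -0.80178481  1.04327852]
[0.0029, 0.0087, 0.1055, 0.0003]
[-0.0971, 0.01, 0.1056, 0.0003]
[-0.2638, 0.0097, 0.1059, 0.0003]
[-0.4473, 0.0093, 0.1061, 0.0003]
```

View pics/c.png

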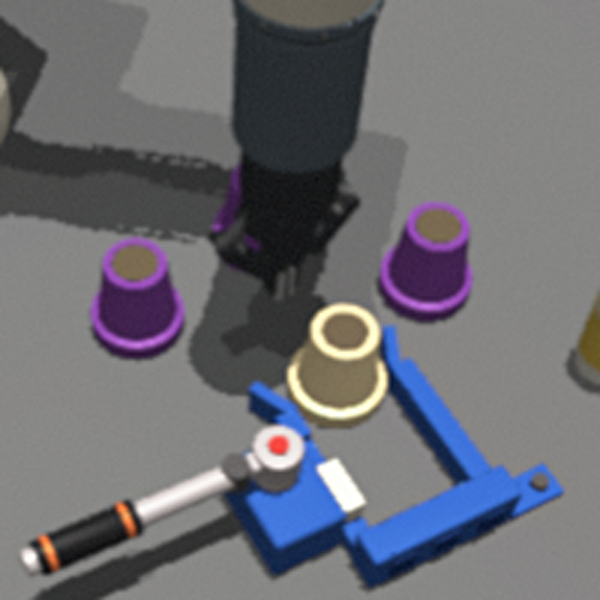

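The gripper is behind the cream socket (crop (345, 360)) and clear of the purple ones. I'll lower it and begin the push.

Call:
apply_moves(plan=[0.003,0.009,0.06,0,0.003,0.009,0.106,0,0.003,0.009,0.106,0,-0.03,0.01,0.106,0,-0.06,0.01,0.106,0,-0.09,0.01,0.106,0,-0.12,0.01,0.106,0,-0.15,0.01,0.106,0,-0.18,0.01,0.106,0,-0.18,0.01,0.106,0])

```text
clock: 4.6
position: [0.4449, 0.1887, 0.0275]
eef_rot: [[-0.999, 0.034, 0.001], [0.034, 0.999, 0.0], [-0.001, 0.0, -1.0]]
contact_force: [0.0, -0.0, 0.4]
gripper_width: -0.0001
grip_force: 0.0
```

```bash
python3 - <<'E'
from h import *
x=(-.9994,.035)
for d in (.50,.525): mv((d,.184+(.574-d)*.035,.029),x)
for c in('scene','top'):
    im=grab(c)
    for d in spotter.spot_point(c,'socket_mid')[:4]: print(c,round(d['confidence'],2),px2w(c,d['pixel'],.04).round(4))
E
```

```text
[-0.1838, -0.0008, -0.0049, 0.0002]
[-0.2672, -0.0009, -0.0048, 0.0002]
scene 0.95 [0.3017 0.2223 0.04  ]
scene 0.69 [ 0.6643 -0.3483  0.04  ]
scene 0.57 [0.4939 0.1871 0.04  ]
scene 0.57 [0.3302 0.0878 0.04  ]
top 0.81 [0.3371 0.0729 0.04  ]
top 0.78 [0.3049 0.2209 0.04  ]
top 0.51 [0.4905 0.1918 0.04  ]
top 0.51 [0.5665 0.1829 0.04  ]
```

Call:
apply_moves(plan=[-0.03,0,-0.004,0,-0.06,0,-0.004,0,-0.09,0,-0.004,0,-0.12,0,-0.004,0,-0.15,0,-0.004,0,-0.18,0,-0.004,0,-0.21,-0.001,-0.004,0,-0.23,-0.001,-0.004,0,-0.23,-0.001,-0.004,0])

```text
clock: 5.92
position: [0.5135, 0.1859, 0.0287]
eef_rot: [[-0.999, 0.033, 0.001], [0.033, 0.999, 0.0], [-0.001, 0.0, -1.0]]
contact_force: [-0.2, 0.0, -0.5]
gripper_width: -0.0002
grip_force: 0.0
```

Call:
apply_moves(plan=[-0.01,0,0,0,-0.02,0,0,0,-0.03,0,0,0,-0.03,0,0,0])

```text
clock: 6.42
position: [0.5221, 0.1856, 0.0287]
eef_rot: [[-0.999, 0.033, 0.0], [0.033, 0.999, 0.0], [-0.0, 0.0, -1.0]]
contact_force: [-1.0, -0.6, -0.3]
gripper_width: 0.0002
grip_force: 0.1
```

Call:
apply_moves(plan=[-0.005,0,0,0,-0.01,0,0,0,-0.01,0,0,0])

```text
clock: 6.8
position: [0.5248, 0.1854, 0.0287]
eef_rot: [[-0.999, 0.033, -0.0], [0.033, 0.999, -0.0], [0.0, -0.0, -1.0]]
contact_force: [-2.4, 0.3, 0.1]
gripper_width: 0.0001
grip_force: 0.6
```

Call:
apply_moves(plan=[-0.005,0,0,0,-0.01,0,0,0,-0.01,0,0,0])

```text
clock: 7.18
position: [0.5253, 0.1852, 0.0283]
eef_rot: [[-0.999, 0.034, -0.005], [0.034, 0.999, -0.001], [0.005, -0.001, -1.0]]
contact_force: [-10.9, 1.6, 6.2]
gripper_width: 0.0
grip_force: 5.2
```

```bash
python3 - <<'E'
from h import *
for c in('scene','top'):
    im=grab(c)
    if c=='scene': s=im
    for d in spotter.spot_point(c,'socket_mid')[:4]: print(c,round(d['confidence'],2),px2w(c,d['pixel'],.04).round(4))
a=np.hstack([cv2.resize(i,None,fx=4,fy=4,interpolation=cv2.INTER_CUBIC) for i in (s[170:290,340:440],im[180:300,225:325])])
cv2.imwrite('pics/d.png',a[:,:,::-1])
E
```

```text
scene 0.85 [0.3316 0.0902 0.04  ]
scene 0.62 [0.4234 0.3267 0.04  ]
scene 0.57 [0.5752 0.1873 0.04  ]
top 0.84 [0.3291 0.0822 0.04  ]
top 0.52 [0.5757 0.1861 0.04  ]
top 0.45 [0.3028 0.222  0.04  ]
```

View pics/d.png

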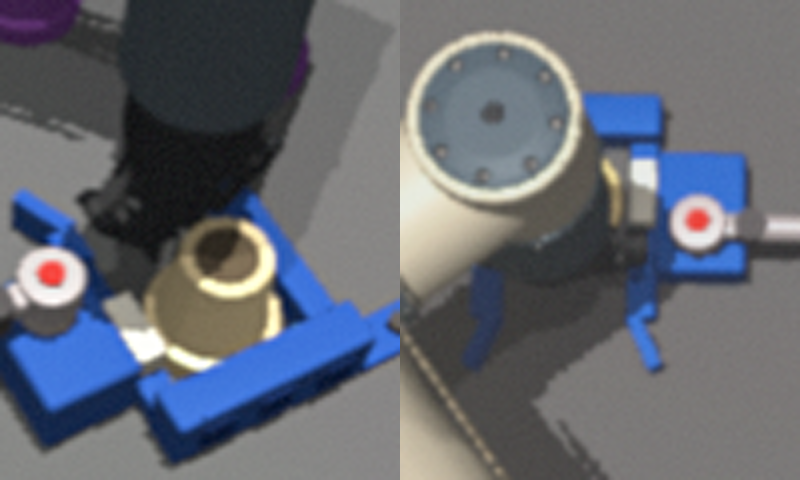

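The socket stalls against the stop at 11 N and measures (0.575, 0.186), which matches home. Next I'll back off and go to the wrench.

Call:
apply_moves(plan=[0.1,0,0,0,0.28,0,0,0,0.28,0,0,0,0.28,0,-0.2,0,0.28,0,-0.4,0,0.28,0,-0.5,0,0.28,0,-0.5,0])

```text
clock: 8.25
position: [0.4461, 0.1893, 0.1819]
eef_rot: [[-0.999, 0.033, 0.006], [0.033, 0.999, 0.004], [-0.006, 0.004, -1.0]]
contact_force: [0.1, -0.7, -1.5]
gripper_width: -0.0001
grip_force: 0.0
```

```bash
python3 - <<'E'
from h import *
s=sensors.sense();print(s['position'],s['contact_force'])
for c in('scene','top'):
    im=grab(c)
    for d in spotter.spot_point(c,'socket_mid')[:5]: print(c,round(d['confidence'],2),px2w(c,d['pixel'],.04).round(4))
x=(-.998,.06)
mv((.585,-.065,.18),x);mv((.585,-.065,.065),x)
E
```

```text
[0.4460835  0.18930869 0.18193609] [ 0.12630483 -0.72100074 -1.45542275]
scene 0.85 [0.5769 0.18   0.04  ]
scene 0.83 [0.4225 0.3192 0.04  ]
scene 0.8 [0.3069 0.2191 0.04  ]
scene 0.75 [0.3348 0.0939 0.04  ]
scene 0.43 [0.5937 0.1719 0.04  ]
top 0.82 [0.3284 0.0777 0.04  ]
top 0.81 [0.572 0.187 0.04 ]
top 0.72 [0.4155 0.3218 0.04  ]
top 0.72 [0.312  0.2187 0.04  ]
[-0.4994, -0.8264, -0.0081, 0.0042]
[-0.5, -0.8259, 0.3753, 0.0042]
```

Call:
apply_moves(plan=[-0.5,-0.826,0,0.004,-0.5,-0.826,0,0.004,-0.5,-0.826,0,0.004,-0.5,-0.826,0,0.004,-0.5,-0.826,0,0.004,-0.5,-0.826,0,0.004,-0.5,-0.826,0.15,0.004,-0.5,-0.826,0.3,0.004,-0.5,-0.826,0.375,0.004,-0.5,-0.826,0.375,0.004])

```text
clock: 9.7
position: [0.5835, -0.0641, 0.0636]
eef_rot: [[-0.998, 0.058, -0.006], [0.058, 0.998, -0.001], [0.006, -0.001, -1.0]]
contact_force: [0.3, 0.7, 0.7]
gripper_width: -0.0002
grip_force: 0.0
```

Call:
apply_moves(plan=[0.03,0,0,0,0.05,0,0,0,0.06,0,0,0,0.06,0,0,0])

```text
clock: 10.2
position: [0.5676, -0.0634, 0.0668]
eef_rot: [[-0.998, 0.058, 0.001], [0.058, 0.998, 0.0], [-0.001, 0.0, -1.0]]
contact_force: [-0.3, 0.1, -0.4]
gripper_width: -0.0001
grip_force: 0.0
```

```bash
python3 - <<'E'
from h import *
s=sensors.sense();print(s['position'],s['contact_force'])
for c in('scene','top'):
    im=grab(c)
    if c=='scene': S=im
    for n in('grip','bolt_axis'):
      for d in spotter.spot_point(c,n)[:2]: print(c,n,round(d['confidence'],2),px2w(c,d['pixel'],.075).round(4))
a=np.hstack([cv2.resize(i,None,fx=3.5,fy=3.5,interpolation=cv2.INTER_CUBIC) for i in (S[190:310,260:370],im[180:300,280:390])])
cv2.imwrite('pics/e.png',a[:,:,::-1])
E
```

```text
[ 0.5675793  -0.06339212  0.06682214] [-0.29585186  0.10078436 -0.36442782]
scene bolt_axis 0.59 [0.5448 0.0891 0.075 ]
```

View pics/e.png

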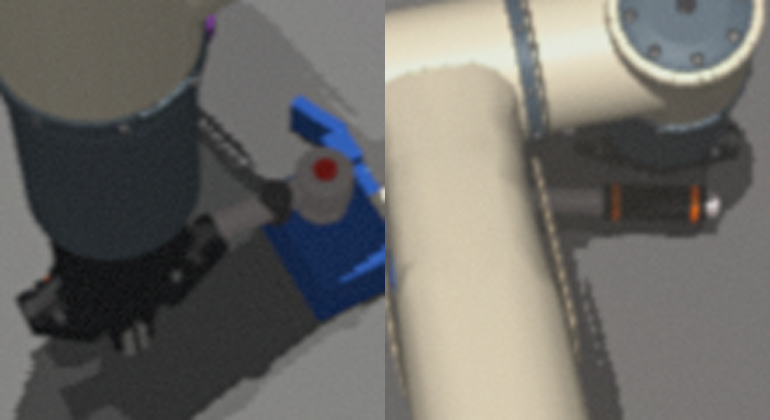

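The fingers are beyond the grip on its far side (bands at crop (616, 202) and (695, 205)). I'll close in to contact.

Call:
apply_moves(plan=[0.01,0,0,0,0.02,0,0,0,0.03,0,0,0,0.03,0,0,0])

```text
clock: 11.0
position: [0.5583, -0.0629, 0.0663]
eef_rot: [[-0.998, 0.058, -0.0], [0.058, 0.998, 0.0], [0.0, 0.0, -1.0]]
contact_force: [0.2, 0.8, 0.1]
gripper_width: -0.0001
grip_force: 0.0
```

Call:
apply_moves(plan=[0.01,0,0,0,0.015,0,0,0,0.015,0,0,0])

```text
clock: 11.38
position: [0.5569, -0.0628, 0.0671]
eef_rot: [[-0.998, 0.058, 0.006], [0.058, 0.998, -0.0], [-0.006, -0.0, -1.0]]
contact_force: [7.1, -2.3, -4.8]
gripper_width: 0.0003
grip_force: 3.8
```

```bash
cat >> h.py <<'E'
B=np.array([.541,.090])
def tgt(f,off=.0245): return B+.155*np.array([-np.sin(f),-np.cos(f)])+off*np.array([np.cos(f),-np.sin(f)])
def phi(): # apparent angle of grip centre from measured pose
    from scipy.optimize import minimize_scalar
    s=sensors.sense();p=s['position'][:2]-B;f=np.arctan2(-p[0],-p[1])+np.arctan2(.0245,.155)
    print('phi',f,'r',np.hypot(*p),'F',s['contact_force'],s['position'])
E
python3 - <<'E'
from h import *
phi()
for f in (.06,.12,.18,.24,.3,.36,.42,.48): mv((*tgt(f),.066),(-np.cos(f),np.sin(f)))
E
```

```text
phi 0.0533697265060184 r 0.15358574389226556 F [ 7.13097401 -2.27815305 -4.83273959] [ 0.55685215 -0.06276547  0.06706026]
[0.0017, -0.0115, 0.0035, 0.0004]
[0.0328, -0.0154, 0.0033, 0.0099]
[0.0641, -0.0174, 0.0031, 0.0195]
[0.0955, -0.0176, 0.0029, 0.029]
[0.1268, -0.0158, 0.0028, 0.0386]
[0.158, -0.0122, 0.0026, 0.0481]
[0.1889, -0.0067, 0.0024, 0.0577]
[0.2194, 0.0006, 0.0022, 0.0672]
```

Call:
apply_moves(plan=[0.016,-0.008,0,0.005,0.033,-0.015,0,0.01,0.048,-0.016,0,0.015,0.064,-0.017,0,0.02,0.08,-0.0175,0,0.024,0.096,-0.0175,0,0.029,0.112,-0.017,0,0.034,0.127,-0.016,0,0.039,0.143,-0.014,0,0.043,0.158,-0.012,0,0.048,0.158,-0.012,0,0.048])

```text
clock: 12.75
position: [0.511, -0.0625, 0.0677]
eef_rot: [[-0.936, 0.352, 0.01], [0.352, 0.936, 0.001], [-0.009, 0.005, -1.0]]
contact_force: [10.0, 1.1, -3.0]
gripper_width: 0.0006
grip_force: 4.4
```

```bash
python3 - <<'E'
from h import *
phi()
for f in (.36,.42,.48,.54,.6,.66,.7): mv((*tgt(f),.066),(-np.cos(f),np.sin(f)))
E
```

```text
phi 0.35106696253804104 r 0.15545992420559993 F [10.04466769  1.14952978 -3.02576351] [ 0.51098392 -0.06253466  0.06772486]
[0.0039, -0.0056, 0.0057, 0.0001]
[0.035, -0.0095, 0.0054, 0.0097]
[0.0663, -0.0116, 0.0051, 0.0192]
[0.0977, -0.0118, 0.0048, 0.0288]
[0.129, -0.0101, 0.0046, 0.0383]
[0.1602, -0.0065, 0.0043, 0.0479]
[0.1808, -0.0031, 0.0041, 0.0542]
```

Call:
apply_moves(plan=[0.02,-0.007,0,0.005,0.035,-0.009,0,0.01,0.05,-0.011,0,0.014,0.066,-0.012,0,0.019,0.082,-0.012,0,0.024,0.098,-0.012,0,0.029,0.114,-0.011,0,0.033,0.129,-0.01,0,0.038,0.129,-0.01,0,0.038])

```text
clock: 13.88
position: [0.475, -0.0521, 0.0683]
eef_rot: [[-0.827, 0.562, 0.012], [0.562, 0.827, 0.0], [-0.01, 0.007, -1.0]]
contact_force: [12.9, -1.2, -4.5]
gripper_width: -0.0004
grip_force: 5.9
```

```bash
python3 - <<'E'
from h import *
phi()
for f in (.6,.64,.68,.7,.72): mv((*tgt(f),.066),(-np.cos(f),np.sin(f)))
for c in('scene','top'):
    im=grab(c)
    if c=='scene': S=im
a=np.hstack([cv2.resize(i,None,fx=3.5,fy=3.5,interpolation=cv2.INTER_CUBIC) for i in (S[190:310,260:370],im[180:300,280:390])])
cv2.imwrite('pics/f.png',a[:,:,::-1])
E
```

```text
phi 0.5916748041058705 r 0.15665904934121613 F [12.88599213 -1.23784097 -4.5169291 ] [ 0.47499542 -0.05207552  0.06833401]
[0.0042, -0.0016, 0.0077, 0.0004]
[0.025, -0.0044, 0.0075, 0.0068]
[0.0458, -0.0064, 0.0073, 0.0132]
[0.0562, -0.007, 0.0072, 0.0164]
[0.0667, -0.0075, 0.0071, 0.0195]
```

View pics/f.png

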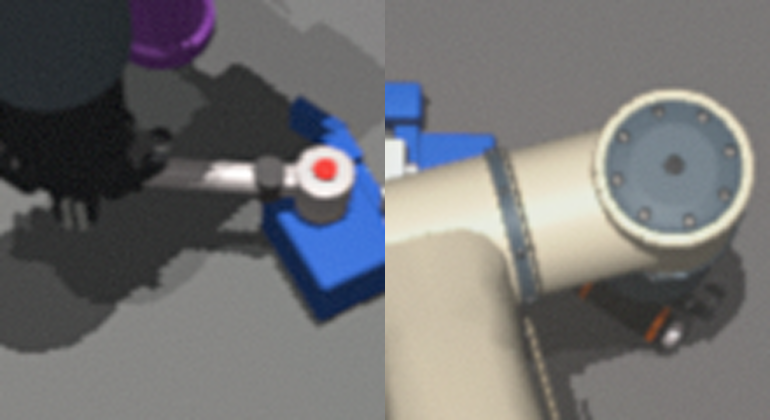

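It is near the break-over point: 12.9 N, and the handle and head are just starting to bend. I'll go on slowly.

Call:
apply_moves(plan=[0.012,-0.003,0.003,0.003,0.022,-0.004,0.005,0.006,0.032,-0.005,0.006,0.009,0.032,-0.005,0.006,0.009])

```text
clock: 14.48
position: [0.4672, -0.0482, 0.0675]
eef_rot: [[-0.794, 0.608, 0.014], [0.608, 0.794, -0.0], [-0.012, 0.009, -1.0]]
contact_force: [13.4, -3.1, 0.4]
gripper_width: -0.0
grip_force: 6.0
```

Call:
apply_moves(plan=[0.008,-0.001,0,0.002,0.015,-0.002,0,0.004,0.015,-0.002,0,0.004])

```text
clock: 14.85
position: [0.4633, -0.046, 0.0675]
eef_rot: [[-0.779, 0.627, 0.014], [0.627, 0.779, -0.0], [-0.011, 0.009, -1.0]]
contact_force: [12.8, -3.0, -0.3]
gripper_width: 0.0002
grip_force: 6.1
```

```bash
python3 - <<'E'
from h import *
phi()
for c in('scene','top'):
    im=grab(c)
    if c=='scene': S=im
a=np.hstack([cv2.resize(i,None,fx=4.5,fy=4.5,interpolation=cv2.INTER_CUBIC) for i in (S[200:290,280:370],im[180:270,305:390])])
cv2.imwrite('pics/g.png',a[:,:,::-1])
E
```

```text
phi 0.6760356392582231 r 0.15660670333627474 F [12.79984265 -3.01816438 -0.31865094] [ 0.46328473 -0.04596322  0.06746115]
```

View pics/g.png

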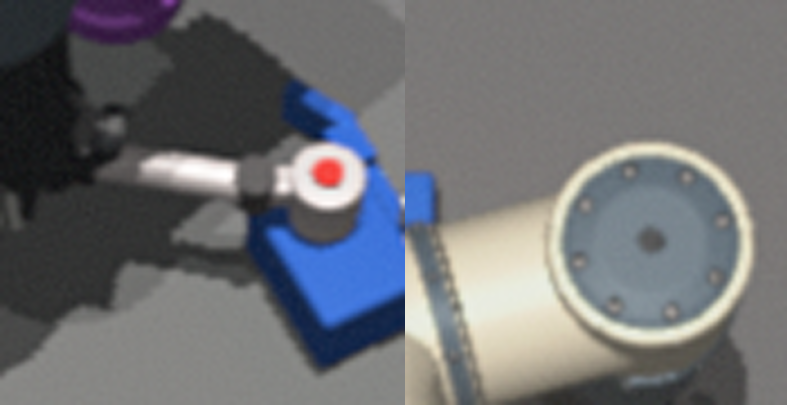

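The scene crop shows a kink at the hinge (255, 185) between the head (328, 175) and the tube (145, 168), and the force has plateaued at 13 N. I'll quantify the fold.

```bash
python3 - <<'E'
from h import *
P=lambda x,y,z:px2w('scene',(200+(y+.5)/4.5-.5,280+(x+.5)/4.5-.5),z)[:2]
h=P(328,172,.093);q=P(257,177,.085);t1=P(225,178,.083);t2=P(150,167,.083)
an=lambda a,b:np.arctan2(-(b-a)[0],-(b-a)[1])
print(h,q,an(h,q)-.035,an(t1,t2)-.035,an(q,t2)-.035, np.hypot(*(q-h)))
print(phi())
for f in (.69,.71): mv((*tgt(f),.0675),(-np.cos(f),np.sin(f)))
E
```

```text
[0.54295928 0.09134669] [0.5242489  0.06260266] 0.5420294005259302 0.6534331379247446 0.615340259663176 0.03429719575350624
phi 0.6757013474889089 r 0.1566146915980241 F [13.32445908 -3.16595933  0.54311443] [ 0.46332622 -0.04599612  0.0674539 ]
None
[0.0072, -0.0022, -0.0003, 0.0019]
[0.0176, -0.0036, -0.0004, 0.0051]
```

Call:
apply_moves(plan=[0.007,-0.002,0,0.002,0.014,-0.003,0,0.004,0.014,-0.003,0,0.004])

```text
clock: 15.32
position: [0.4597, -0.0438, 0.0675]
eef_rot: [[-0.763, 0.647, 0.015], [0.647, 0.763, 0.0], [-0.011, 0.01, -1.0]]
contact_force: [13.4, -3.9, -0.6]
gripper_width: -0.0004
grip_force: 6.1
```

Call:
apply_moves(plan=[-0.03,0,0,0,-0.06,0,0,0,-0.09,0,0,0,-0.12,0,0,0,-0.15,0,0,0,-0.18,0,0,0,-0.22,0,0,0,-0.22,0,-0.15,0,-0.22,0,-0.35,0,-0.22,0,-0.5,0,-0.22,0,-0.5,0])

```text
clock: 16.7
position: [0.5053, -0.0875, 0.2185]
eef_rot: [[-0.761, 0.648, 0.008], [0.648, 0.761, -0.0], [-0.006, 0.005, -1.0]]
contact_force: [-0.2, -0.3, -0.3]
gripper_width: 0.0001
grip_force: 0.0
```

Call:
apply_moves(plan=[-0.4,-0.4,-0.5,0,-0.4,-0.4,-0.5,0,-0.4,-0.4,-0.5,0,-0.4,-0.4,-0.5,0])

```text
clock: 17.2
position: [0.5165, -0.2586, 0.3653]
eef_rot: [[-0.76, 0.65, 0.0], [0.65, 0.76, -0.0], [-0.001, -0.0, -1.0]]
contact_force: [0.4, -0.2, 0.0]
gripper_width: 0.0001
grip_force: 0.0
```

```bash
python3 - <<'E'
from h import *
phi()
for c in('scene','top'):
    im=grab(c)
    if c=='scene': S=im
    for n,z in(('grip',.075),('bolt_axis',.075),('socket_mid',.04)):
      for d in spotter.spot_point(c,n)[:4]: print(c,n,round(d['confidence'],2),px2w(c,d['pixel'],z).round(4))
a=np.hstack([cv2.resize(i,None,fx=3,fy=3,interpolation=cv2.INTER_CUBIC) for i in (S[180:300,270:400],im[180:300,235:365])])
cv2.imwrite('pics/h.png',a[:,:,::-1])
E
```

```text
phi 0.226842784725986 r 0.34949803079715963 F [ 0.37765689 -0.22411757  0.02332444] [ 0.51652887 -0.25864027  0.36531233]
scene grip 0.67 [ 0.4615 -0.0422  0.075 ]
scene bolt_axis 0.83 [0.5442 0.0924 0.075 ]
scene socket_mid 0.83 [0.5726 0.1801 0.04  ]
scene socket_mid 0.81 [0.3247 0.0903 0.04  ]
scene socket_mid 0.65 [0.4224 0.3137 0.04  ]
top grip 0.61 [ 0.4576 -0.0356  0.075 ]
top bolt_axis 0.64 [0.542  0.0979 0.075 ]
top socket_mid 0.9 [0.5744 0.1823 0.04  ]
top socket_mid 0.88 [0.4187 0.3185 0.04  ]
top socket_mid 0.66 [0.307  0.2198 0.04  ]
```

View pics/h.png

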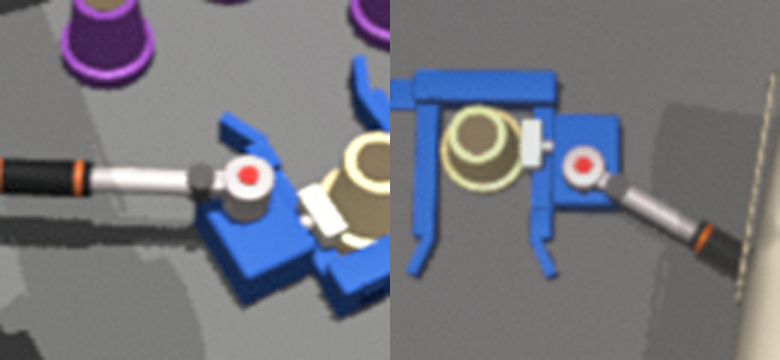

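The handle looks straight again: grip (60, 175), hinge (202, 180) and head (248, 178) line up in the scene crop, giving a bolt angle of about 0.52. The socket still sits at the stop, (482, 147) in the top crop. I'll hand it in.

```bash
python3 -c "
from h import *
print(workorder.sign_off())"
```

```text
the job is handed in; nothing more can be done
None
```

I handed the job in, but the sign-off returned no verdict. By my camera and force estimates, the socket is home against the end stop, the wrench broke over at a bolt angle of about 0.52 rad (limit 0.72), and the handle has sprung straight. The arm never went near the jar, bin or can.

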